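# Set out a nest of crucibles for a filtration run

## Task

Take the nest of porcelain crucibles apart: press the narrow filter crucible fully home into the rubber collar of the vacuum stand (turning it while pressing helps it past the grip of the rubber), stand the tall crucible in the dark metal block with the smaller recess and the wide crucible in the block with the larger recess. Then close the wide crucible with its lid, and leave the glass beaker standing where it is.

Things in the scene. Friction and masses are not known exactly. Their poses are not given: they have to be found in the camera images.
- filter_crucible_mid (a point): White porcelain filter crucible, narrowest and topmost of the nest, open on top: 66 mm high, 32 mm wide (straight wall from 24 mm above its foot to the rim); its lower 16 mm are a stem 24 mm wide with a chamfered foot. Point: its centre, 33 mm above the foot; z up its axis. It starts upright inside the tall crucible, its top 18 mm above that one's rim.
- tall_crucible_mid (a point): White porcelain tall crucible, middle of the nest: 52 mm high, 46 mm wide (straight wall from 16 mm above its foot to the rim), tapering below to a 36 mm foot; wall 3 mm, bottom 4 mm thick. Point: its centre, 26 mm above the foot; z up its axis. It starts inside the wide crucible, its top 20 mm above that one's rim.
- wide_crucible_mid (a point): White porcelain wide crucible, the outermost of the nest, standing on the worktop: 36 mm high, 65 mm across (straight wall from 18 mm above its foot to the rim), tapering below to a 48 mm foot; wall 3 mm, bottom 4 mm thick; mouth 59 mm across. This point is its centre, 18 mm above the foot; z points up its axis.
- lid_mid (a point): White porcelain lid of the wide crucible, lying knob up on the worktop: a 65 mm disc, underneath it a 4 mm deep boss 53 mm wide that drops into the crucible's mouth, on top a knob 12 mm wide from 9 to 24.5 mm above the lowest face. Point: on the axis, 12 mm above the lowest face; z up. In place the disc lies on the rim, the lowest face 4 mm below the rim.
- vac_stand: Grey vacuum stand, fixed: base 104 x 80 x 22 mm, turret 60 mm wide with a black rubber collar. Origin on the worktop under the collar's axis, z up. Collar mouth 41 mm wide at z 49 mm, funnels to 27 mm at z 38 mm; a springy lip below grips the filter crucible's stem (unpressed, its foot stays near z 30 mm; a straight press takes about 9 N, turning halves that). Hard floor, where the foot ends, at z 24 mm.
- block_small: Square dark grey metal block 74 x 74 x 24 mm, fixed to the worktop, with one round recess 51 mm across and 14 mm deep in the middle of its top (floor 10 mm above the worktop), for the tall crucible. Origin: on the worktop under the middle of the block, z up.
- block_large: Square dark grey metal block 88 x 88 x 24 mm, fixed to the worktop, with one round recess 68 mm across and 14 mm deep in the middle of its top (floor 10 mm above the worktop), for the wide crucible. Origin: on the worktop under the middle of the block, z up.
- beaker: Empty glass beaker, 60 mm across and 62 mm high, a bystander standing near the front of the worktop. Origin: centre of its underside.
Mind the look-alikes: they are no part of the job. Leave any pink or purple look-alike of the part that bears lid_mid alone.

How it is judged (in metres and radians):
At the end, for the whole second after the job is handed in: Filter crucible upright in the collar, on axis within 4 mm, bottomed out within 2.5 mm; tall and wide crucibles flat on the floors of their recesses (8 mm sideways, 2.5 mm high); lid flat on the wide one, within 2 mm in height; all at rest; beaker within 25 mm of its start (horizontal distance between filter_crucible_mid and vac_stand below 0.004 m and z of filter_crucible_mid in the frame of vac_stand below 0.0595 m and angle between each of filter_crucible_mid, tall_crucible_mid, wide_crucible_mid, lid_mid's own z axis and vertical below 0.08 rad and horizontal distance between tall_crucible_mid and block_small below 0.008 m and z of tall_crucible_mid in the frame of block_small below 0.0385 m and horizontal distance between wide_crucible_mid and block_large below 0.008 m and z of wide_crucible_mid in the frame of block_large below 0.0305 m and horizontal distance between lid_mid and wide_crucible_mid below 0.008 m and z of lid_mid in the frame of wide_crucible_mid between 0.024 and 0.028 m and linear speed of each of filter_crucible, tall_crucible, wide_crucible, lid below 0.02 m/s and distance of beaker from where it was at the start of the episode below 0.025 m); the robot touches nothing.
It fails at once if the beaker is pushed more than 25 mm or knocked over (distance of beaker from where it was at the start of the episode above 0.025 m or angle between beaker's own z axis and vertical above 0.4 rad).
It also fails if it takes over 109 s, if anything falls off the work surface, if the arm or the gripper's body presses on something with over 40 N, if the wrist force passes 120 N, or if a joint passes its speed limit or range.

## Robot

A 6-joint arm with a two-finger parallel gripper is mounted at the origin on a cart in front of the work surface, level with it; the furniture and walls round the work are solid. World frame = base frame: x ahead of the robot, y to its left, z up, the work surface at z = 0. Lengths are in mm, angles in rad, forces in N, time in s.
With the tool pointing down it reaches from about 350 to 975 mm from the base axis. Payload 7.1 kg.
Tool frame: the origin (TCP) lies midway between the tips of the shut fingers; the grasp point (between the pads) lies 19 mm behind it (ctrl.tcp_to_grasp is the distance from the TCP to the grasp point, in mm); z points along the fingers, y is the line along which they close (so a half turn about z gives the same grasp; the last joint's range is limited). The gripper opens to 88 mm and grips with 3 to 60 N. Pads are 20 mm wide; open, the fingers measure 115 mm over their backs; the gripper's body (75 mm by 178 mm) begins 61 mm behind the grasp point.
Start: joints at [1.216, 0.423, 1.63, -0, 1.089, -0.019], TCP at [205.921, 590.086, 222.675] pointing down, gripper open.
Joint ranges: [-3, 3], [-0.9, 2.11], [0.09, 2.58], [-1.31, 4.45], [0.11, 2.69], [-2.54, 2.54]. Speed limits (rad/s): [2.39, 2.39, 3.01, 3.14, 3.14, 3.14].

## Interface

Orientations are given as a rotation vector (axis times angle).
In Python, from workcell import get_obs, cams, ticket, boxes_of, ctrl gives the robot as it stands.
- The arm moves only by the shell command python3 -m creep 'ROWS' [OPENING]. ROWS is JSON, one flat list of numbers, 4 for each row, row after row: the shift along the world's x, y, z in m, then the turn about the world's z in rad. In form: [tx, ty, tz, spin, tx, ty, tz, spin, ...]. A call has 1 to 10 rows; each row is the pose to reach, as a shift and turn from the pose commanded when the call began; what a row does not reach only later rows make up. A row lasts 1/12 s, in which the tool goes at most 41.7 mm and 7.16 degrees, less where a joint would pass 70% of its speed; a pose out of reach is approached as far as the arm can. A call with a gripper value outside its range is refused whole. OPENING is the opening, from 0 (shut) to 1 (fully open), set as the call begins (- or left out, the last holds). The fingers move at their own pace and stop on an object; the grip force is fixed at half the most. Time passes only in rows, so rows that repeat a pose let the fingers close. It gives the time, the measured TCP pose, the force, the opening and the grip force at its end, in the units of the state.
- get_obs(): the state, without advancing time (a new reading comes with each control period).
- cams.get_image(name): name is "scene" or "top" or "wrist"; returns (picture, depth): 420x560x3 uint8, red, green, blue; 420x560 float32, mm along the optical axis (not along the pixel's ray), 0 where there is no reading.
- cams.get_calibration(name): a dict with "mtx" (3x3 intrinsics, pixels), "R" (3x3) and "t" (3): a world point X has camera coordinates R X + t; the wrist camera has in their place "mount" (4x4, takes a point from camera to tool coordinates, whose origin is the TCP and whose axes are the flange's). Camera axes: x right, y down, z forward; pixel columns grow to the right and rows downward; lengths in mm; the calibration is good to about 2 mm. The wrist camera is an equidistant fisheye: a pixel r from the principal point sees the ray r / f radians off the axis. A picture is of the moment at which its call begins: read the wrist's pose just before it. get_calibration takes no time and is no camera call.
- ticket.close_job(): hands the job in; it is judged then, once.
Trained networks look in the newest picture that a camera, given by its name, has taken for a name from the list of things; names that differ only in an ending like _2 or _b are one class to them, and where a whole thing is asked for, a point or a joint stands for the part that bears it (a point fixed in the world has none). Each returns a list of dicts, best first, with "score" (0 to 1); they miss things now and then, are a little off and sometimes report something else, mostly with a low value. They report only what shows in the picture. A call takes as long as a camera call. They do not tell look-alikes from the thing itself.
- boxes_of(camera, target): "centre" ([column, row] in pixels, amid what is visible of it).
The state is a dict: "t": time; "qpos": joint angles; "qvel": joint speeds; "joint_torque": joint torques, N m; "ee_pos": TCP position; "orientation": TCP orientation; "ft_force": force on the tool from outside, world axes, zero at the start; "moment": the same for the moment, N m; "width": finger opening in mm; "grasp_force": force on a finger pad.
Only numpy, scipy, OpenCV 4.12 (cv2) and the standard library are available. Lean on these libraries where they do the work, as an engineer would, in place of code of your own. Each camera call takes 0.05 s, during which the arm holds its last target. There are 200 camera calls.

## Working session

There is one attempt and no reset: what is moved stays moved. The work goes in short steps, Python scripts to look and compute and a shell command to move; the robot and the scene stay as the last step left them, time stands still between calls to the robot, and variables do not carry over. Pictures are saved under pics/ and viewed, at most 14 in all, crops included, and the job is handed in when it is done.

```bash
ls; mkdir -p pics; cat > h.py <<'E'
import numpy as np,cv2
from workcell import get_obs,cams,boxes_of
def snap(n,f=None):
    im,d=cams.get_image(n)
    if f: cv2.imwrite('pics/'+f,im[:,:,::-1])
    return im,d
def world(n,d):
    c=cams.get_calibration(n);K=np.array(c['mtx']);R=np.array(c['R']);t=np.array(c['t']).ravel()
    v,u=np.mgrid[:d.shape[0],:d.shape[1]]
    P=np.stack([(u-K[0,2])/K[0,0]*d,(v-K[1,2])/K[1,1]*d,d],-1)
    return (P-t)@R
E
python3 - <<'E'
from h import *
o=get_obs();print(o['t'],o['ee_pos'],o['orientation'],o['width'],o['ft_force'])
for n in ['scene','top']:
    im,d=snap(n,n+'0.png'); np.save(n+'0.npy',d); W=world(n,d)
    for k in ['filter_crucible_mid','tall_crucible_mid','wide_crucible_mid','lid_mid','vac_stand','block_small','block_large','beaker']:
        for b in boxes_of(n,k)[:3]:
            u,v=map(int,b['centre']);print(n,k,round(b['score'],2),u,v,W[v,u].round())
E
```

```text
pics
0.0 [205.73539399 589.56338706 221.8886308 ] [-5.24911553e-01 -3.09715160e+00  2.40566255e-03] 87.73318341719303 [ 0.00983367 -0.02608538  0.25031204]
scene filter_crucible_mid 0.7 185 231 [459. 278.  73.]
scene tall_crucible_mid 0.79 183 247 [453. 288.  46.]
scene wide_crucible_mid 0.55 188 254 [443. 285.  35.]
scene wide_crucible_mid 0.25 289 165 [608. -41.  29.]
scene lid_mid 0.92 326 206 [450. -30.   8.]
scene lid_mid 0.67 396 206 [ 365. -151.   10.]
scene vac_stand 0.86 292 163 [604. -47.  35.]
scene block_small 0.91 275 220 [469.  87.   8.]
scene block_large 0.73 206 199 [618. 172.   9.]
scene block_large 0.72 355 185 [ 478. -136.    8.]
scene beaker 0.6 257 270 [319. 216.  59.]
top filter_crucible_mid 0.75 180 215 [473. 285.  27.]
top tall_crucible_mid 0.49 189 218 [465. 265.  36.]
top wide_crucible_mid 0.7 191 224 [456. 268.   2.]
top lid_mid 0.96 336 221 [451. -30.  25.]
top lid_mid 0.72 386 212 [ 467. -132.   19.]
top lid_mid 0.59 397 260 [ 370. -151.    9.]
top vac_stand 0.89 349 140 [617. -63.  26.]
top block_small 0.86 277 212 [475.  89.   9.]
top block_large 0.85 236 142 [625. 171.  10.]
top block_large 0.36 221 278 [344. 207.   1.]
top beaker 0.63 220 279 [342. 210.  -1.]
```

View pics/scene0.png

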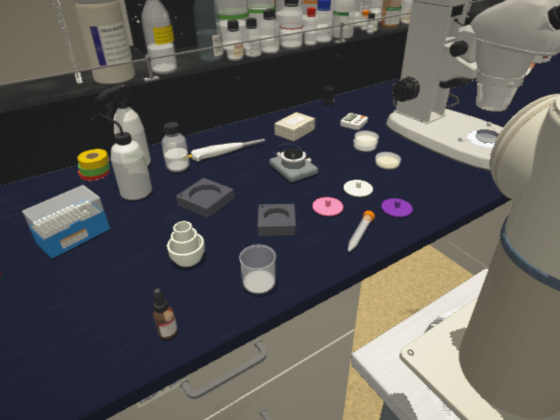

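View pics/top0.png

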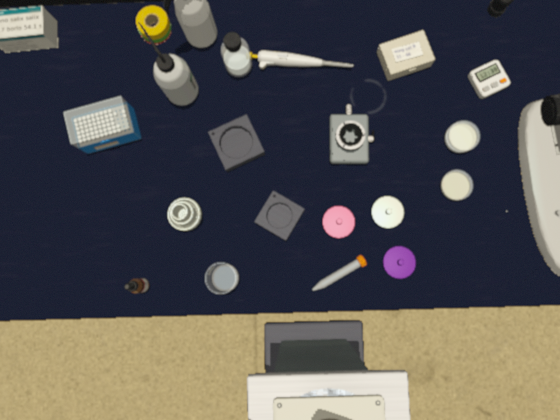

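The scene shows the nest at (185,240), block_large at (206,197), block_small at (276,219), the vacuum stand at (293,163) and the beaker at (258,270). Three lids could be taken for lid_mid: pink (scene 327,206 / top 339,222), purple (397,207 / 400,262) and white (358,188 / 388,212). I choose the white one. Next are the precise fits and one crop to check that choice.

```bash
cat >> h.py <<'E'
from scipy.optimize import least_squares
def sel(W,c,r,z0,z1):
    m=(np.hypot(W[...,0]-c[0],W[...,1]-c[1])<r)&(W[...,2]>z0)&(W[...,2]<z1); return W[m]
def circ(p,r0):
    s=least_squares(lambda q:np.hypot(p[:,0]-q[0],p[:,1]-q[1])-q[2],[*np.median(p[:,:2],0),r0],loss='soft_l1',f_scale=1.).x
    return s
E
python3 - <<'E'
from h import *
for n in ['top','scene']:
    W=world(n,np.load(n+'0.npy'))
    im=cv2.imread(f'pics/{n}0.png')
    print(n,'table',np.median(sel(W,(540,40),40,-20,20)[:,2]))
    for nm,c,r,z0,z1,rr in [('filt',(470,280),45,66,80,15),('tall',(470,280),45,50,60,21),('wide',(470,280),45,30,39,31),
        ('lid',(467,-132),40,4,13,30),('knob',(467,-132),40,18,32,6),('collar',(617,-63),45,44,55,24)]:
        p=sel(W,c,r,z0,z1)
        if len(p)<4: print(nm,len(p)); continue
        print(nm,len(p),circ(p,rr).round(1),'zmed',np.median(p[:,2]).round(1),'bbox mid',((p.min(0)+p.max(0))/2).round(1),'ext',np.ptp(p,0).round(1))
    for nm,c,s in [('bs',(475,89),60),('bl',(625,171),70),('vac',(617,-63),80)]:
        p=sel(W,c,s,18 if nm!='vac' else 16,28)
        (x,y),wh,a=cv2.minAreaRect(p[:,:2].astype(np.float32));print(nm,len(p),round(x,1),round(y,1),np.round(wh,1),round(a,1),np.median(p[:,2]).round(1))
        if nm!='vac':
            q=sel(W,(x,y),32,4,16); print('  recess floor',len(q),((q.min(0)+q.max(0))/2).round(1),np.ptp(q,0).round(1),np.median(q[:,2]).round(1))
    p=sel(W,(342,210),45,5,75);print('beaker',((p.min(0)+p.max(0))/2).round(),np.ptp(p,0).round())
a=cv2.imread('pics/top0.png')[100:290,150:430];cv2.imwrite('pics/crop.png',cv2.resize(a,(784,532),interpolation=cv2.INTER_CUBIC))
E
```

```text
top table -0.9583858733587692
filt 80 [473.9 276.   14.6] zmed 72.3 bbox mid [474.2 275.9  71.7] ext [29.3 31.7 10.7]
tall 150 [473.9 276.4  20.7] zmed 54.6 bbox mid [473.4 275.8  54.9] ext [44.3 45.3  9.6]
wide 221 [474.1 276.2  30.2] zmed 34.4 bbox mid [474.1 275.9  34.4] ext [64.9 63.2  8.8]
lid 696 [ 468.5 -137.    22.8] zmed 7.2 bbox mid [ 468.5 -133.7    8.4] ext [62.3 68.   8.9]
knob 26 [ 468.3 -136.3    4. ] zmed 23.6 bbox mid [ 468.2 -136.5   23.4] ext [ 8.6 10.7  9.2]
collar 265 [622.5 -63.2  22.7] zmed 46.4 bbox mid [623.1 -63.3  48.6] ext [56.8 56.6  9.2]
bs 848 467.0 85.3 [74.4 74. ] 57.6 22.9
  recess floor 477 [467.8  85.3   9.8] [48.  49.6 11.3] 9.1
bl 992 622.4 170.7 [89.1 88.1] 23.7 22.8
  recess floor 685 [623.4 171.    9.3] [61.1 63.1 10.3] 9.0
vac 1314 632.8 -69.9 [ 89.5 124.1] 87.5 20.6
beaker [345. 200.  35.] [57. 58. 61.]
scene table -0.2890753532474732
filt 149 [473.9 277.6  14.6] zmed 70.8 bbox mid [473.8 278.3  70.7] ext [32.8 30.4  9.4]
tall 221 [472.2 278.9  18.3] zmed 55.0 bbox mid [472.6 278.   55.1] ext [44.7 44.5  9.7]
wide 267 [475.2 277.5  30.1] zmed 34.5 bbox mid [470.7 277.8  34.5] ext [58.4 63.6  9. ]
lid 330 [ 468.9 -136.    23.6] zmed 7.7 bbox mid [ 469.1 -136.1    8.6] ext [64.7 64.3  8.7]
knob 19 [ 467.  -133.4    4. ] zmed 23.2 bbox mid [ 467.1 -133.3   22.2] ext [8.2 9.7 7.9]
collar 140 [622.1 -61.4  22.5] zmed 46.4 bbox mid [620.5 -61.4  47.2] ext [56.4 54.4  6.3]
bs 630 467.4 86.2 [73.9 78.5] 57.7 23.3
  recess floor 236 [474.8  81.5  11.6] [38.5 44.8  8.7] 10.1
bl 654 622.5 172.1 [91.3 91.3] 23.5 23.0
  recess floor 247 [629.7 169.4  11.1] [45.3 57.3  7.7] 9.5
vac 508 631.4 -68.1 [ 92.  124.6] 87.3 21.2
beaker [345. 200.  34.] [60. 60. 59.]
```

View pics/crop.png

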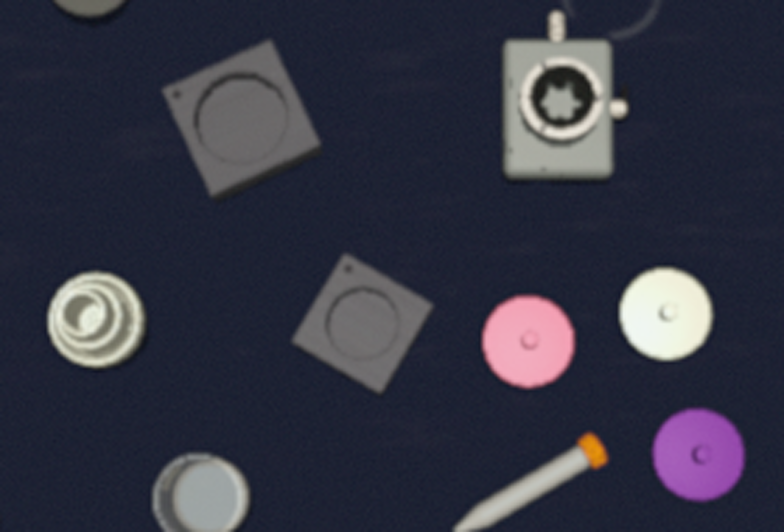

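The crop confirms the white lid at crop (666,313), with pink at (528,341) and purple at (699,453) rejected. I also see both blocks and the collar. Fitted positions (mm): nest (474,277), block_small (467,86), block_large (622.5,171), collar (622,-62.5), lid (468.5,-136). I'm moving above the nest now.

```bash
python3 -m creep '[0.268,-0.313,-0.1,0,0.268,-0.313,-0.1,0,0.268,-0.313,-0.1,0,0.268,-0.313,-0.1,0,0.268,-0.313,-0.1,0,0.268,-0.313,-0.1,0,0.268,-0.313,-0.1,0,0.268,-0.313,-0.1,0,0.268,-0.313,-0.1,0,0.268,-0.313,-0.1,0]' 1
python3 -m creep '[0,0,0,0,0,0,0,0,0,0,0,0]'
python3 -c "
from h import *
o=get_obs();print(o)
snap('wrist','w1.png')"
```

```text
t: 1.73
ee_pos: [470.5, 280.9, 124.2]
orientation: [0.525, 3.097, 0.001]
ft_force: [-0.0, 1.3, 0.3]
width: 87.8
grasp_force: 0.0
t: 1.98
ee_pos: [469.1, 282.7, 124.5]
orientation: [-0.526, -3.097, -0.0]
ft_force: [-0.6, 0.6, 0.4]
width: 87.8
grasp_force: 0.0
{'t': 1.9833, 'qpos': array([ 5.20458682e-01,  4.47916925e-01,  1.86822169e+00,  4.38668626e-04,
        8.25595303e-01, -7.13858112e-01]), 'qvel': array([ 0.03158446, -0.00941332,  0.00117963,  0.00210717,  0.00167671,
       -0.00125372]), 'joint_torque': array([-1.50820579e+00, -4.90901291e+01, -2.10585898e+01, -2.80534179e-02,
        4.69857152e-02, -2.27557617e-02]), 'ee_pos': array([469.12384664, 282.71940596, 124.48504433]), 'orientation': array([-5.26459061e-01, -3.09684883e+00, -2.49920694e-04]), 'ft_force': array([-0.55385806,  0.64792469,  0.44975867]), 'moment': array([ 0.01507626, -0.05798492, -0.02755897]), 'grasp_force': 0.0, 'width': 87.77777906812331}
```

View pics/w1.png

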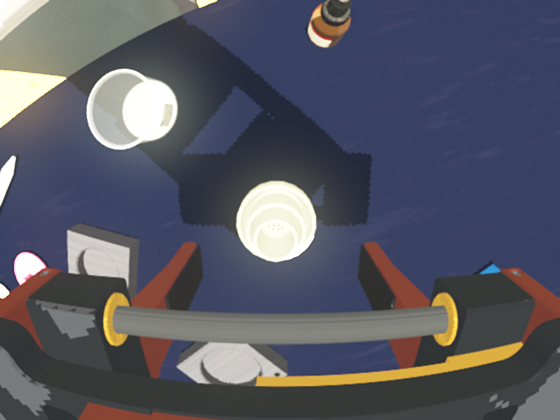

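The wrist view shows the open fingers at (190,270) and (370,270), with the nest between them at (276,222). The move stopped about 7 mm short, so I'm refining with the wrist depth.

```bash
cat >> h.py <<'E'
from scipy.spatial.transform import Rotation as Ro
def wristW():
    o=get_obs(); im,d=snap('wrist')
    c=cams.get_calibration('wrist');K=np.array(c['mtx']);M=np.array(c['mount'])
    v,u=np.mgrid[:d.shape[0],:d.shape[1]]
    x=(u-K[0,2])/K[0,0];y=(v-K[1,2])/K[1,1];r=np.hypot(x,y)+1e-9
    s=np.where((d>0)&(r<1.5),np.tan(np.minimum(r,1.5))/r,np.nan)
    P=np.stack([x*s*d,y*s*d,d+0*s],-1)@M[:3,:3].T+M[:3,3]
    return o,im,P@Ro.from_rotvec(o['orientation']).as_matrix().T+o['ee_pos']
E
python3 - <<'E'
from h import *
o,im,W=wristW();print(o['ee_pos'])
for nm,z0,z1,r,rr in [('filt',66,80,25,15),('tall',50,60,35,21),('wide',30,39,45,31)]:
    p=sel(W,(474,277),r,z0,z1);print(nm,len(p),circ(p,rr).round(1),np.median(p[:,2]).round(1),((p.min(0)+p.max(0))/2).round(1),np.ptp(p,0).round(1))
E
```

```text
[468.83380331 283.3349592  124.6987434 ]
filt 690 [473.9 276.5  14.5] 73.0 [474.6 276.4  70.9] [31.9 31.5  9.9]
tall 919 [472.1 277.3  19.2] 55.4 [474.1 275.9  55. ] [45.  44.9 10. ]
wide 1153 [473.3 276.6  29.5] 35.4 [474.5 276.   34.5] [64.6 63.6  8.9]
```

```bash
python3 -m creep '[0.005,-0.0067,0,0,0.005,-0.0067,0,0,0.005,-0.0067,-0.02,0,0.005,-0.0067,-0.04,0,0.005,-0.0067,-0.058,0,0.005,-0.0067,-0.0655,0,0.005,-0.0067,-0.0655,0,0.005,-0.0067,-0.0655,0]' 
python3 -m creep '[0,0,0,0,0,0,0,0,0,0,0,0,0,0,0,0,0,0,0,0,0,0,0,0,0,0,0,0,0,0,0,0,0,0,0,0]' 0.25
```

```text
t: 2.75
ee_pos: [474.2, 276.1, 59.1]
orientation: [-0.524, -3.097, 0.0]
ft_force: [0.3, -0.7, -0.0]
width: 88.1
grasp_force: 0.0
t: 3.5
ee_pos: [474.3, 275.8, 58.9]
orientation: [-0.525, -3.097, 0.0]
ft_force: [-0.1, 0.7, 0.4]
width: 32.0
grasp_force: 30.1
```

```bash
python3 -m creep '[0,0,0.01,0,0,0,0.02,0,0,0,0.04,0,0,0,0.06,0,0,0,0.08,0,0,0,0.1,0,0,0,0.1,0]'
python3 - <<'E'
from h import *
o=get_obs();print(o['ee_pos'],o['width'],o['grasp_force'])
im,d=snap('scene','s2.png');W=world('scene',d)
for nm,z0,z1,r,rr in [('tall',50,60,35,21),('wide',30,39,45,31)]:
    p=sel(W,(474,277),r,z0,z1);print(nm,len(p),circ(p,rr).round(1),np.median(p[:,2]).round(1))
cv2.imwrite('pics/s2c.png',cv2.resize(im[150:300,120:320,::-1],(800,600)))
E
```

```text
t: 4.08
ee_pos: [476.6, 277.1, 163.6]
orientation: [0.524, 3.092, 0.007]
ft_force: [0.7, 1.1, -0.6]
width: 31.9
grasp_force: 30.0
[476.57309642 277.08505762 163.58864821] 31.884598681563148 29.972349051386118
tall 180 [473.7 277.8  21.3] 54.2
wide 340 [470.1 279.   25.9] 34.3
```

View pics/s2c.png

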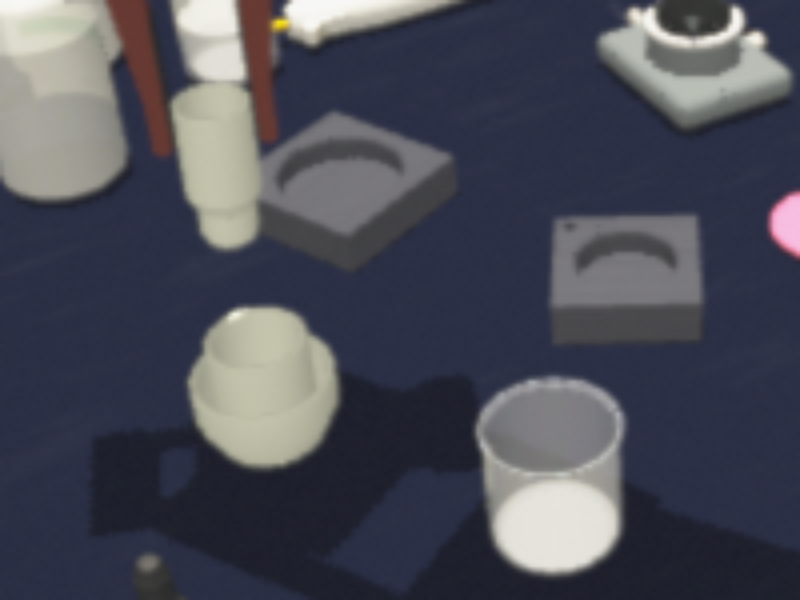

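The filter crucible hangs upright in the fingers (crop 220,165). The tall crucible stayed in the wide one (crop 265,390). Next I carry it to above the collar.

```bash
python3 -m creep '[0.0148,-0.0339,0,0,0.037,-0.085,0,0,0.052,-0.119,0,0,0.067,-0.153,0,0,0.081,-0.186,0,0,0.096,-0.22,0,0,0.111,-0.254,0,0,0.126,-0.288,0,0,0.14,-0.321,0,0,0.148,-0.339,0,0]'
python3 -m creep '[0,0,0,0,0,0,0,0,0,0,0,0,0,0,0,0]'
python3 - <<'E'
from h import *
o,im,W=wristW();print(o['ee_pos'],o['qpos'].round(2))
cv2.imwrite('pics/w3.png',im[:,:,::-1])
p=sel(W,(622,-62.5),45,44,53);print('collar',len(p),circ(p,24).round(1),np.median(p[:,2]).round(1),((p.min(0)+p.max(0))/2).round(1),np.ptp(p,0).round(1))
p=sel(W,o['ee_pos'][:2],45,o['ee_pos'][2]-70,o['ee_pos'][2]+25);print(len(p),((p.min(0)+p.max(0))/2).round(1),np.ptp(p,0).round(1))
E
```

```text
t: 4.97
ee_pos: [622.8, -66.7, 157.8]
orientation: [-0.528, -3.096, 0.001]
ft_force: [-0.0, -0.3, 0.3]
width: 32.4
grasp_force: 30.0
t: 5.3
ee_pos: [621.3, -61.9, 158.3]
orientation: [-0.523, -3.096, -0.0]
ft_force: [0.0, -0.1, -0.5]
width: 31.6
grasp_force: 30.0
[621.34138642 -61.88375348 158.33583552] [-0.12  0.5   1.68  0.    0.97 -1.35]
collar 1318 [623.2 -64.   23.4] 45.6 [621.7 -64.4  47.2] [53.5 57.9  6.5]
5067 [619.9 -59.2 146.7] [35.2 47.1 73.2]
```

View pics/w3.png

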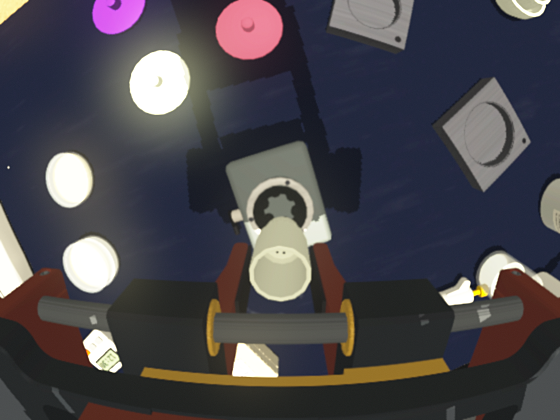

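The wrist view shows the filter crucible at (280,265) in line above the collar at (279,205). I'm correcting by about 1 mm and lowering it into the funnel.

```bash
python3 -m creep '[0.001,-0.0013,-0.02,0,0.001,-0.0013,-0.04,0,0.001,-0.0013,-0.055,0,0.001,-0.0013,-0.062,0,0.001,-0.0013,-0.068,0,0.001,-0.0013,-0.072,0,0.001,-0.0013,-0.075,0,0.001,-0.0013,-0.075,0]'
```

```text
t: 6.02
ee_pos: [623.5, -64.3, 84.0]
orientation: [0.525, 3.097, 0.0]
ft_force: [-0.0, 0.3, -1.3]
width: 31.6
grasp_force: 30.0
```

Foot is at about z 33 now. I'll press with turning; joint 6 has room for negative spin.

```bash
python3 -m creep '[0,0,-0.001,-0.12,0,0,-0.002,-0.24,0,0,-0.003,-0.36,0,0,-0.004,-0.48,0,0,-0.005,-0.6,0,0,-0.006,-0.72,0,0,-0.007,-0.84,0,0,-0.008,-0.96,0,0,-0.009,-1.08,0,0,-0.0095,-1.2]'
```

```text
t: 6.85
ee_pos: [623.8, -64.4, 76.2]
orientation: [2.188, 2.253, 0.001]
ft_force: [-2.9, 1.1, 6.7]
width: 31.4
grasp_force: 30.0
```

```bash
python3 -m creep '[-0.0005,0.0003,-0.001,-0.1,-0.001,0.0005,-0.002,-0.2,-0.001,0.0005,-0.003,-0.3,-0.001,0.0005,-0.004,-0.4,-0.001,0.0005,-0.004,-0.5]'
```

```text
t: 7.27
ee_pos: [624.7, -63.6, 74.3]
orientation: [2.675, 1.642, 0.007]
ft_force: [-2.7, 5.0, 19.3]
width: 31.8
grasp_force: 30.0
```

19 N at the calculated bottom height means it's on the floor, so I release, lift and verify.

```bash
python3 -m creep '[0,0,0.001,0,0,0,0.001,0,0,0,0.001,0,0,0,0.001,0,0,0,0.001,0]' 0.8
python3 -m creep '[0,0,0.03,0,0,0,0.06,0,0,0,0.09,0,0,0,0.1,0,0,0,0.1,0]'
python3 - <<'E'
from h import *
for n in ['top','scene']:
    im,d=snap(n,n+'4.png');W=world(n,d)
    p=sel(W,(622,-62.5),22,80,100);print(n,len(p),len(p)>3 and (circ(p,15).round(1),np.percentile(p[:,2],[5,50,95,100]).round(1)))
o,im,W=wristW();print(o['ee_pos'],o['qpos'].round(2))
p=sel(W,(622,-62.5),22,78,100);print(len(p),circ(p,15).round(1),np.percentile(p[:,2],[5,50,95]).round(1),((p.min(0)+p.max(0))/2).round(1))
im,d=snap('scene');cv2.imwrite('pics/s4c.png',cv2.resize(im[110:230,220:380,::-1],(800,600)))
E
```

```text
t: 7.68
ee_pos: [622.1, -64.0, 71.2]
orientation: [-2.673, -1.65, 0.001]
ft_force: [0.4, -0.6, 0.3]
width: 61.1
grasp_force: 0.0
t: 8.1
ee_pos: [624.1, -64.3, 174.2]
orientation: [2.671, 1.648, 0.007]
ft_force: [0.4, -0.7, -0.4]
width: 69.9
grasp_force: 0.0
top 0 False
scene 104 (array([623.3, -62.7,  14.5]), array([80.4, 85.7, 90. , 91.3]))
[621.72791106 -63.97574102 170.53481283] [-0.12  0.48  1.67 -0.    0.99  0.34]
608 [625.  -64.1  14.4] [79.4 88.9 90.6] [624.7 -64.8  84.7]
```

View pics/s4c.png

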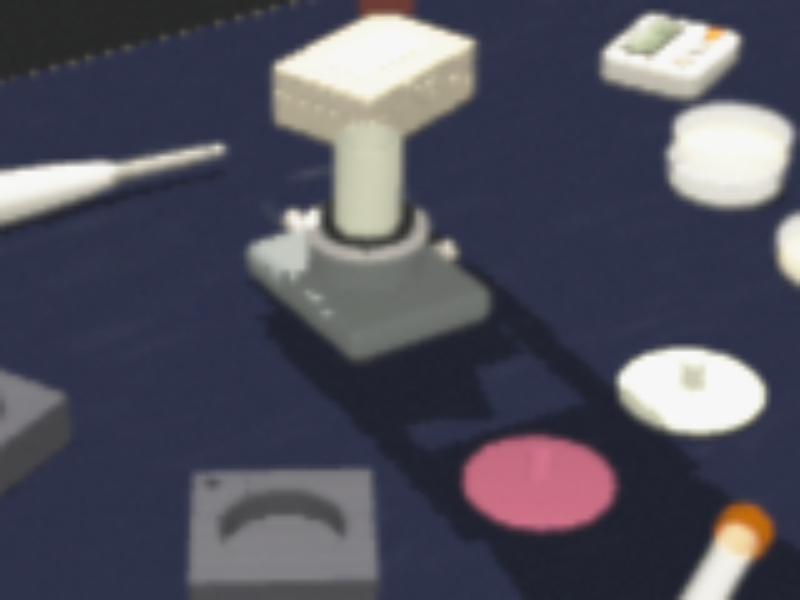

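The crop shows the filter crucible upright and deep in the collar at (368,190). Next is the tall crucible.

```bash
python3 -m creep '[-0.0148,0.034,0,0,-0.03,0.068,0,0,-0.044,0.102,-0.01,0,-0.059,0.136,-0.02,0,-0.074,0.17,-0.03,0,-0.089,0.204,-0.04,0,-0.104,0.238,-0.05,0,-0.118,0.272,-0.06,0,-0.133,0.306,-0.06,0,-0.148,0.34,-0.06,0]' 1
python3 -m creep '[0,0,0,0,0,0,0,0,0,0,0,0]'
python3 - <<'E'
from h import *
o,im,W=wristW();print(o['ee_pos'],o['qpos'].round(2))
for nm,z0,z1,r,rr in [('tall',50,60,30,21),('wide',30,39,40,31)]:
    p=sel(W,(474,277),r,z0,z1);print(nm,len(p),circ(p,rr).round(1),np.median(p[:,2]).round(1),((p.min(0)+p.max(0))/2).round(1),np.ptp(p,0).round(1))
im,d=snap('top','top5.png');W=world('top',d)
p=sel(W,(622,-62.5),22,80,100);print(len(p),circ(p,15).round(1),np.percentile(p[:,2],[5,50,95]).round(1))
for nm,z0,z1,r,rr in [('tall',50,60,30,21),('wide',30,39,40,31)]:
    p=sel(W,(474,277),r,z0,z1);len(p)>5 and print(nm,len(p),circ(p,rr).round(1))
E
```

```text
t: 9.13
ee_pos: [471.8, 276.6, 108.9]
orientation: [-2.673, -1.65, 0.007]
ft_force: [1.2, -0.1, -0.8]
width: 87.8
grasp_force: 0.0
t: 9.38
ee_pos: [473.6, 275.4, 110.2]
orientation: [2.673, 1.651, -0.003]
ft_force: [0.7, 0.2, 0.0]
width: 87.9
grasp_force: 0.0
[473.63828242 275.41043647 110.23807424] [ 0.51  0.47  1.87 -0.    0.8   0.97]
tall 991 [475.4 277.   21. ] 55.4 [475.3 276.2  53.9] [44.8 45.7  7.6]
wide 1328 [475.4 277.2  29.5] 35.4 [475.2 276.1  34.5] [64.1 63.6  9. ]
98 [622.8 -64.   14.5] [80.6 87.5 91.5]
tall 54 [473.6 276.2  21.5]
wide 98 [474.3 276.3  30.1]
```

```bash
python3 -m creep '[0.0008,0.001,-0.02,0,0.0008,0.001,-0.04,0,0.0008,0.001,-0.06,0,0.0008,0.001,-0.068,0,0.0008,0.001,-0.0715,0,0.0008,0.001,-0.0715,0,0.0008,0.001,-0.0715,0]'
python3 -m creep '[0,0,0,0,0,0,0,0,0,0,0,0,0,0,0,0,0,0,0,0,0,0,0,0,0,0,0,0,0,0,0,0]' 0.4
python3 -m creep '[0,0,0.01,0,0,0,0.02,0,0,0,0.04,0,0,0,0.06,0,0,0,0.08,0,0,0,0.08,0,0,0,0.08,0]'
```

```text
t: 10.07
ee_pos: [475.7, 276.8, 40.5]
orientation: [2.674, 1.649, 0.001]
ft_force: [0.1, 0.1, 0.2]
width: 88.0
grasp_force: 0.0
t: 10.73
ee_pos: [475.1, 277.1, 40.0]
orientation: [2.673, 1.65, 0.0]
ft_force: [-0.4, 0.2, 1.4]
width: 44.6
grasp_force: 30.0
t: 11.32
ee_pos: [475.9, 277.5, 121.6]
orientation: [2.673, 1.65, 0.005]
ft_force: [0.0, -0.3, -0.7]
width: 44.7
grasp_force: 30.0
```

```bash
python3 -m creep '[-0.0015,-0.038,0,0,-0.003,-0.076,0,0,-0.0045,-0.114,0,0,-0.006,-0.152,0,0,-0.0073,-0.1908,0,0,-0.0073,-0.1908,0,0,-0.0073,-0.1908,0,0,-0.0073,-0.1908,0,0]'
python3 - <<'E'
from h import *
o,im,W=wristW();print(o['ee_pos'],o['qpos'].round(2))
cv2.imwrite('pics/w6.png',im[:,:,::-1])
p=sel(W,(467,86),65,18,28)
(x,y),wh,a=cv2.minAreaRect(p[:,:2].astype(np.float32));print('bs',len(p),round(x,1),round(y,1),np.round(wh,1))
z=o['ee_pos'][2]
for a,b in [(10,22),(-20,5)]:
    p=sel(W,o['ee_pos'][:2],26,z+a,z+b);print(len(p),circ(p,22).round(1),((p.min(0)+p.max(0))/2).round(1),np.ptp(p,0).round(1))
E
```

```text
t: 11.98
ee_pos: [467.6, 86.2, 119.4]
orientation: [-2.674, -1.648, 0.001]
ft_force: [0.6, 0.4, -0.1]
width: 44.7
grasp_force: 30.0
[467.55220184  86.22376294 119.4200991 ] [0.16 0.37 2.03 0.   0.75 0.62]
bs 3330 467.9 84.9 [73.4 74.1]
2323 [467.9  86.3  21.3] [468.2  85.4 135.4] [50.1 45.8 12. ]
2532 [468.3  86.9  21.2] [470.3  86.4 111.9] [46.1 44.  25. ]
```

View pics/w6.png

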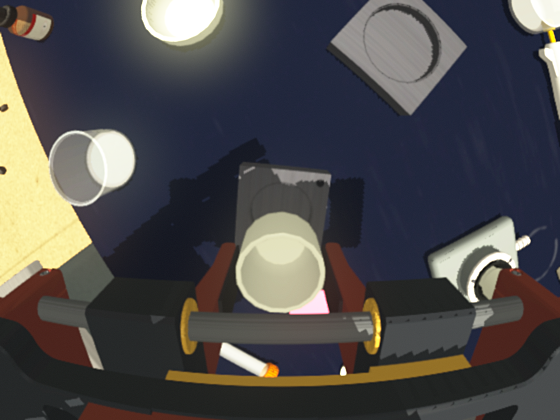

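The tall crucible is held straight at (280,262), over block_small's recess at (283,200). I'm lowering it.

```bash
python3 -m creep '[-0.0005,-0.001,-0.02,0,-0.0005,-0.001,-0.04,0,-0.0005,-0.001,-0.055,0,-0.0005,-0.001,-0.064,0,-0.0005,-0.001,-0.068,0,-0.0005,-0.001,-0.071,0,-0.0005,-0.001,-0.073,0,-0.0005,-0.001,-0.0735,0,-0.0005,-0.001,-0.0735,0]'
```

```text
t: 12.78
ee_pos: [467.7, 85.4, 46.8]
orientation: [2.673, 1.65, 0.001]
ft_force: [0.0, 0.3, -1.9]
width: 44.7
grasp_force: 30.0
```

```bash
python3 -m creep '[0,0,-0.0005,0,0,0,-0.001,0,0,0,-0.0015,0,0,0,-0.0015,0]'
```

```text
t: 13.12
ee_pos: [467.7, 85.2, 45.9]
orientation: [2.673, 1.649, 0.001]
ft_force: [-1.8, 0.2, 9.6]
width: 44.8
grasp_force: 30.0
```

Contact on the recess floor. I release, go back to the nest and look.

```bash
python3 -m creep '[0,0,0,0,0,0,0,0,0,0,0,0,0,0,0,0,0,0,0,0]' 0.85
python3 -m creep '[0,0,0.03,0,0,0,0.06,0,0,0,0.075,0,0.002,0.038,0.075,0,0.003,0.076,0.075,0,0.004,0.114,0.075,0,0.006,0.152,0.075,0,0.007,0.191,0.075,0,0.007,0.191,0.075,0,0.007,0.191,0.075,0]' 1
python3 - <<'E'
from h import *
o,im,W=wristW();print(o['ee_pos'],o['qpos'].round(2))
p=sel(W,(474,277),40,30,39);print('wide',len(p),circ(p,31).round(1),np.median(p[:,2]).round(1),((p.min(0)+p.max(0))/2).round(1),np.ptp(p,0).round(1))
for n in ['top','scene']:
    im,d=snap(n,n+'7.png');W=world(n,d)
    p=sel(W,(467,86),27,57,68);print('tall',len(p),circ(p,22).round(1),np.percentile(p[:,2],[5,50,95]).round(1))
    p=sel(W,(474,277),40,30,39);print('wide',len(p),circ(p,31).round(1),np.median(p[:,2]).round(1))
    p=sel(W,(467,86),65,18,28);print(cv2.minAreaRect(p[:,:2].astype(np.float32))[0])
E
```

```text
t: 13.53
ee_pos: [467.2, 85.2, 44.9]
orientation: [-2.674, -1.65, 0.0]
ft_force: [-1.5, -0.7, 0.6]
width: 73.3
grasp_force: 0.0
t: 14.37
ee_pos: [473.9, 277.8, 119.7]
orientation: [2.671, 1.654, -0.0]
ft_force: [-0.3, -1.4, -0.8]
width: 87.6
grasp_force: 0.0
[473.94294051 277.79282378 119.65202851] [ 0.51  0.46  1.87 -0.    0.82  0.97]
wide 1103 [475.2 276.7  30.2] 35.5 [475.  276.1  33.9] [64.1 63.7  7.8]
tall 114 [466.7  84.7  21.2] [58.4 60.8 63.3]
wide 88 [473.8 275.9  30.7] 34.5
(466.98236083984375, 85.14154052734375)
tall 133 [466.4  86.2  21.3] [57.5 60.3 62.2]
wide 260 [473.7 277.9  30.9] 33.9
(467.4648132324219, 86.08790588378906)
```

Tall crucible is centred within 1 mm, rim at about 61–62. Next is the wide one.

```bash
python3 -m creep '[0,-0.001,-0.03,0,0,-0.001,-0.06,0,0,-0.001,-0.08,0,0,-0.001,-0.092,0,0,-0.001,-0.098,0,0,-0.001,-0.101,0,0,-0.001,-0.101,0,0,-0.001,-0.101,0]'
python3 -m creep '[0,0,0,0,0,0,0,0,0,0,0,0,0,0,0,0,0,0,0,0,0,0,0,0]' 0.6
python3 -m creep '[0,0,0.01,0,0,0,0.02,0,0,0,0.04,0,0,0,0.06,0,0,0,0.08,0,0,0,0.08,0,0,0,0.08,0]'
```

```text
t: 15.18
ee_pos: [475.0, 275.3, 19.8]
orientation: [2.674, 1.649, 0.002]
ft_force: [-0.2, -0.0, -0.3]
width: 87.5
grasp_force: 0.0
t: 15.68
ee_pos: [474.6, 275.4, 19.4]
orientation: [2.673, 1.65, 0.001]
ft_force: [-0.9, 0.6, 7.0]
width: 65.2
grasp_force: 30.0
t: 16.27
ee_pos: [475.0, 275.7, 100.4]
orientation: [2.673, 1.65, 0.005]
ft_force: [-0.6, -0.0, -1.6]
width: 65.1
grasp_force: 30.0
```

```bash
python3 -m creep '[0.029,-0.021,0,0,0.059,-0.042,0,0,0.089,-0.063,0,0,0.118,-0.084,0,0,0.148,-0.105,0,0,0.148,-0.105,0,0,0.148,-0.105,0,0,0.148,-0.105,0,0]'
python3 - <<'E'
from h import *
o,im,W=wristW();print(o['ee_pos'],o['qpos'].round(2))
cv2.imwrite('pics/w8.png',im[:,:,::-1])
p=sel(W,(622,171),75,18,28)
(x,y),wh,a=cv2.minAreaRect(p[:,:2].astype(np.float32));print('bl',len(p),round(x,1),round(y,1),np.round(wh,1))
z=o['ee_pos'][2]
for a,b in [(8,22),(-14,5)]:
    p=sel(W,o['ee_pos'][:2],34,z+a,z+b);print(len(p),circ(p,31).round(1),((p.min(0)+p.max(0))/2).round(1),np.ptp(p,0).round(1))
E
```

```text
t: 16.93
ee_pos: [620.8, 169.9, 97.5]
orientation: [-2.673, -1.648, 0.004]
ft_force: [-0.4, 0.3, -0.9]
width: 65.2
grasp_force: 30.0
[620.83916437 169.94418782  97.47260996] [0.25 0.6  1.66 0.   0.88 0.71]
bl 4468 623.5 169.9 [88.4 89.6]
3228 [622.1 171.7  30.6] [620.8 171.1 112.5] [66.8 63.8 14. ]
4015 [622.  171.6  28. ] [622.9 171.5  93. ] [62.  62.9 19. ]
```

View pics/w8.png

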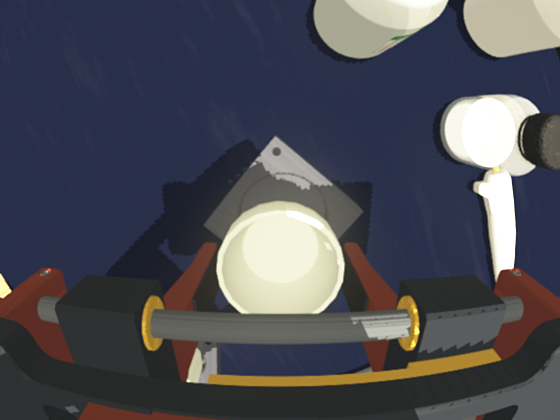

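The wide crucible at (280,260) is above block_large's recess at (285,190). I'm lowering it with a sub-millimetre correction.

```bash
python3 -m creep '[0.0008,-0.0007,-0.02,0,0.0008,-0.0007,-0.04,0,0.0008,-0.0007,-0.055,0,0.0008,-0.0007,-0.06,0,0.0008,-0.0007,-0.063,0,0.0008,-0.0007,-0.066,0,0.0008,-0.0007,-0.068,0,0.0008,-0.0007,-0.069,0,0.0008,-0.0007,-0.069,0]'
```

```text
t: 17.73
ee_pos: [623.4, 169.6, 30.4]
orientation: [2.673, 1.65, 0.001]
ft_force: [-0.7, 0.0, -1.4]
width: 65.3
grasp_force: 30.0
```

```bash
python3 -m creep '[0,0,-0.0007,0,0,0,-0.0014,0,0,0,-0.002,0,0,0,-0.002,0]'
```

```text
t: 18.07
ee_pos: [623.5, 169.6, 29.4]
orientation: [2.673, 1.649, 0.001]
ft_force: [-2.5, -0.5, 9.5]
width: 65.1
grasp_force: 30.0
```

```bash
python3 -m creep '[0,0,0.0005,0,0,0,0.0005,0,0,0,0.0005,0,0,0,0.0005,0,0,0,0.0005,0]' 1
python3 -m creep '[0,0,0.03,0,0,0,0.07,0,0,0,0.1,0,0,0,0.1,0]'
python3 -m creep '[-0.0154,-0.0306,0,0,-0.031,-0.061,0,0,-0.047,-0.094,0,0,-0.063,-0.127,0,0,-0.08,-0.16,0,0,-0.097,-0.193,0,0,-0.114,-0.226,0,0,-0.13,-0.259,0,0,-0.147,-0.292,0,0,-0.154,-0.3065,0,0]' 0.5
python3 -m creep '[0,0,0,0,0,0,0,0,0,0,0,0,0,0,0,0]'
python3 - <<'E'
from h import *
o,im,W=wristW();print(o['ee_pos'],o['qpos'].round(2))
cv2.imwrite('pics/w9.png',im[:,:,::-1])
p=sel(W,(468,-136),14,16,30);print('knob',len(p),circ(p,5).round(1),((p.min(0)+p.max(0))/2).round(1),np.ptp(p,0).round(1))
p=sel(W,(468,-136),45,5,13);print('disc',len(p),((p.min(0)+p.max(0))/2).round(1),np.ptp(p,0).round(1))
for n in ['top','scene']:
    im,d=snap(n,n+'9.png');W=world(n,d)
    p=sel(W,(622,171),36,42,50);print('wide',n,len(p),circ(p,31).round(1),np.percentile(p[:,2],[5,50,95]).round(1))
    p=sel(W,(467,86),27,57,68);print('tall',len(p),circ(p,22).round(1),np.percentile(p[:,2],[5,50,95]).round(1))
E
```

```text
t: 18.48
ee_pos: [623.1, 169.5, 28.3]
orientation: [-2.674, -1.65, 0.0]
ft_force: [-0.9, -0.0, -0.3]
width: 87.6
grasp_force: 0.0
t: 18.82
ee_pos: [627.0, 170.5, 134.8]
orientation: [2.671, 1.648, 0.015]
ft_force: [1.2, -0.4, 0.8]
width: 88.0
grasp_force: 0.0
t: 19.65
ee_pos: [466.7, -139.5, 128.0]
orientation: [-2.674, -1.647, 0.002]
ft_force: [0.6, 0.9, -0.1]
width: 44.1
grasp_force: 0.0
t: 19.98
ee_pos: [469.6, -136.1, 128.3]
orientation: [-2.672, -1.651, -0.0]
ft_force: [0.7, -0.7, -0.2]
width: 43.7
grasp_force: 0.0
[ 469.64593456 -136.09611674  128.30107047] [-0.31  0.37  1.99  0.    0.78  0.16]
knob 163 [ 470.2 -136.7    4.2] [ 470.1 -137.1   20.8] [11.1 11.4  9.5]
disc 3552 [ 469.4 -137.6    8.9] [63.2 63.5  7.7]
wide top 148 [622.9 170.4  30.8] [42.3 44.6 47.6]
tall 116 [466.6  84.8  21.2] [57.6 61.2 64.3]
wide scene 136 [623.  171.8  30.7] [42.6 44.8 46.7]
tall 137 [466.3  86.3  21.6] [57.5 60.5 62.5]
```

View pics/w9.png

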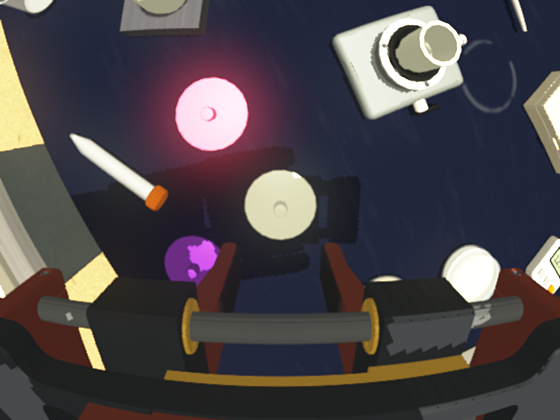

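The white lid at (280,204) is centred between the fingers. Pink is at (211,114) and purple at (192,262). The filter crucible stands in the collar at (425,50). I'm lowering to the knob.

```bash
python3 -m creep '[0,-0.0006,-0.03,0,0,-0.0006,-0.06,0,0,-0.0006,-0.085,0,0,-0.0006,-0.1,0,0,-0.0006,-0.108,0,0,-0.0006,-0.113,0,0,-0.0006,-0.1155,0,0,-0.0006,-0.1155,0,0,-0.0006,-0.1155,0]'
python3 -m creep '[0,0,0,0,0,0,0,0,0,0,0,0,0,0,0,0,0,0,0,0,0,0,0,0,0,0,0,0,0,0,0,0]' 0.05
python3 -m creep '[0,0,0.01,0,0,0,0.02,0,0,0,0.04,0,0,0,0.07,0,0,0,0.1,0,0,0,0.1,0,0,0,0.1,0]'
```

```text
t: 20.88
ee_pos: [469.7, -137.7, 13.6]
orientation: [2.672, 1.65, 0.001]
ft_force: [-0.3, -0.3, 0.2]
width: 43.9
grasp_force: 0.0
t: 21.55
ee_pos: [469.2, -137.6, 13.1]
orientation: [2.673, 1.65, 0.0]
ft_force: [-0.5, 0.1, 3.8]
width: 10.6
grasp_force: 30.0
t: 22.13
ee_pos: [470.4, -138.0, 115.1]
orientation: [2.671, 1.648, 0.005]
ft_force: [0.4, 0.4, -0.3]
width: 10.8
grasp_force: 30.0
```

```bash
python3 -m creep '[0.0154,0.0307,0,0,0.031,0.061,0,0,0.047,0.094,0,0,0.063,0.127,0,0,0.08,0.16,0,0,0.097,0.193,0,0,0.114,0.226,0,0,0.13,0.26,0,0,0.147,0.293,0,0,0.1536,0.3075,0,0]'
python3 -m creep '[0,0,0,0,0,0,0,0,0,0,0,0,0,0,0,0]'
python3 - <<'E'
from h import *
o,im,W=wristW();print(o['ee_pos'],o['qpos'].round(2))
cv2.imwrite('pics/w10.png',im[:,:,::-1])
z=o['ee_pos'][2]
p=sel(W,o['ee_pos'][:2],45,z-9,z);print('disc',len(p),circ(p[p[:,2]<z-1],25).round(1),((p.min(0)+p.max(0))/2).round(1),np.ptp(p,0).round(1))
q=np.linalg.lstsq(np.c_[p[:,:2]-p[:,:2].mean(0),np.ones(len(p))],p[:,2],rcond=None)[0];print('tilt',q.round(3),'z rel',(q[2]-z).round(1))
p=sel(W,(623,171),36,42,50);print('wide',len(p),circ(p,31).round(1) if len(p)>9 else '')
im,d=snap('scene','s10.png');W=world('scene',d)
p=sel(W,(623,171),45,z-12,z+2);print('scene disc',len(p),((p.min(0)+p.max(0))/2).round(1),np.ptp(p,0).round(1))
E
```

```text
t: 22.97
ee_pos: [623.7, 173.7, 111.7]
orientation: [-2.671, -1.653, -0.0]
ft_force: [0.2, 0.0, 0.2]
width: 10.9
grasp_force: 30.0
t: 23.3
ee_pos: [621.6, 168.2, 112.3]
orientation: [-2.674, -1.648, 0.003]
ft_force: [-0.0, -0.6, -0.4]
width: 11.1
grasp_force: 30.0
[621.57919607 168.24101882 112.34263597] [ 0.25  0.58  1.65 -0.    0.91  0.71]
disc 6119 [621.7 167.6  24.9] [622.  169.3 107.8] [64.4 63.1  9. ]
tilt [-6.00000e-03 -9.00000e-03  1.06946e+02] z rel -5.4
wide 533 [624.2 170.2  30.6]
scene disc 316 [621.3 170.4 108.5] [66.2 63.4 10.5]
```

View pics/w10.png

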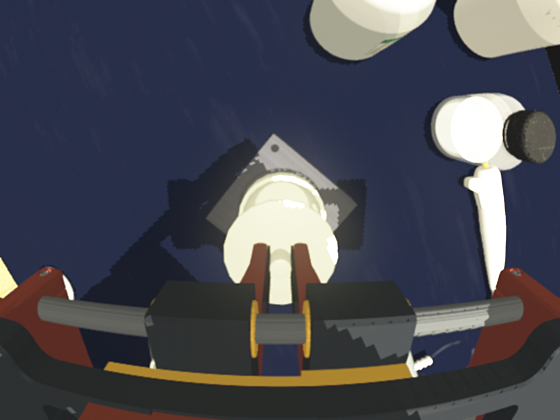

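The lid is level (tilt <0.01 rad) at (280,250), above the crucible mouth at (283,195). It needs a shift of +1.7, +1.1 mm before lowering.

```bash
python3 -m creep '[0.0017,0.0011,-0.01,0,0.0017,0.0011,-0.03,0,0.0017,0.0011,-0.042,0,0.0017,0.0011,-0.047,0,0.0017,0.0011,-0.05,0,0.0017,0.0011,-0.052,0,0.0017,0.0011,-0.054,0,0.0017,0.0011,-0.055,0,0.0017,0.0011,-0.055,0]'
```

```text
t: 24.15
ee_pos: [624.6, 171.1, 58.2]
orientation: [2.673, 1.65, 0.001]
ft_force: [0.5, 0.3, 0.0]
width: 10.7
grasp_force: 30.0
```

```bash
python3 -m creep '[0,0,-0.0005,0,0,0,-0.001,0,0,0,-0.0015,0,0,0,-0.002,0,0,0,-0.002,0]'
```

```text
t: 24.57
ee_pos: [624.3, 171.0, 55.9]
orientation: [-2.674, -1.65, 0.0]
ft_force: [1.0, 0.1, -0.7]
width: 11.0
grasp_force: 30.0
```

```bash
python3 -m creep '[0,0,-0.0005,0,0,0,-0.001,0,0,0,-0.0015,0,0,0,-0.0015,0]'
```

```text
t: 24.9
ee_pos: [624.5, 171.1, 55.1]
orientation: [2.673, 1.65, 0.0]
ft_force: [-2.1, -0.3, 5.9]
width: 10.7
grasp_force: 30.0
```

Seated at TCP 55 as calculated. I release, lift, move clear and check everything.

```bash
python3 -m creep '[0,0,0.001,0,0,0,0.001,0,0,0,0.001,0,0,0,0.001,0]' 0.4
python3 -m creep '[0,0,0.02,0,0,0,0.06,0,0,0,0.1,0,-0.03,0,0.13,0,-0.07,0,0.13,0,-0.11,0,0.13,0,-0.15,0,0.13,0,-0.19,0,0.13,0,-0.23,0,0.13,0,-0.25,0,0.13,0]'
python3 -m creep '[0,0.04,0,0,0,0.08,0,0,0,0.12,0,0,0,0.16,0,0,0,0.16,0,0,0,0.16,0,0,0,0.16,0,0]'
python3 - <<'E'
from h import *
for n in ['top','scene']:
    im,d=snap(n,n+'11.png');W=world(n,d)
    p=sel(W,(623,171),45,45,56);print(n,'lid',len(p),((p.min(0)+p.max(0))/2).round(1),np.ptp(p,0).round(1),np.median(p[:,2]))
    q=np.linalg.lstsq(np.c_[p[:,:2]-p[:,:2].mean(0),np.ones(len(p))],p[:,2],rcond=None)[0];print('tilt',q.round(3))
    p=sel(W,(623,171),15,58,75);print('knob',len(p),np.median(p,0).round(1),p[:,2].max().round(1))
    p=sel(W,(623,171),34,26,44);print('wide side',len(p),((p.min(0)+p.max(0))/2).round(1))
    p=sel(W,(467,86),27,57,68);print('tall',len(p),circ(p,22).round(1),np.percentile(p[:,2],[5,50,95]).round(1))
    p=sel(W,(622,-63),22,80,100);print('filt',len(p),circ(p,15).round(1),np.percentile(p[:,2],[5,50,95]).round(1))
    p=sel(W,(622,-63),45,44,55);p=p[np.hypot(p[:,0]-622,p[:,1]+63)>19];print('collar',len(p),circ(p,24).round(1))
    p=sel(W,(345,200),45,5,75);print('beaker',((p.min(0)+p.max(0))/2).round())
    if n=='scene':cv2.imwrite('pics/s11c.png',cv2.resize(im[110:290,150:390,::-1],(800,600)))
E
```

```text
t: 25.23
ee_pos: [624.3, 171.0, 55.3]
orientation: [-2.674, -1.65, 0.0]
ft_force: [-0.9, 0.6, 0.5]
width: 33.4
grasp_force: 0.0
t: 26.07
ee_pos: [369.5, 170.0, 184.8]
orientation: [-2.673, -1.65, 0.005]
ft_force: [0.0, 1.0, -0.9]
width: 35.3
grasp_force: 0.0
t: 26.65
ee_pos: [373.8, 330.6, 185.0]
orientation: [2.672, 1.651, -0.002]
ft_force: [0.3, 0.5, 0.1]
width: 35.1
grasp_force: 0.0
top lid 746 [623.  171.5  50.1] [63.9 63.4 10.1] 49.1312086215967
tilt [-1.0000e-03 -4.0000e-03  4.9093e+01]
knob 33 [622.8 170.9  65.1] 68.4
wide side 68 [610.1 168.2  35. ]
tall 117 [466.6  84.8  21.2] [58.2 60.8 63.3]
filt 96 [622.8 -64.1  14.5] [81.  87.9 90.8]
collar 190 [623.  -63.7  24.3]
beaker [345. 200.  35.]
scene lid 387 [624.1 172.4  50.4] [67.1 63.5 10.8] 49.44921249095216
tilt [ 1.9000e-02 -4.0000e-03  4.9272e+01]
knob 27 [621.5 174.   64.1] 67.3
wide side 201 [613.1 174.4  34.9]
tall 136 [466.4  86.4  21.4] [57.6 60.5 62.6]
filt 101 [623.2 -62.9  14.5] [80.8 85.4 90.4]
collar 97 [622.6 -62.5  24.1]
beaker [345. 201.  34.]
```

View pics/s11c.png

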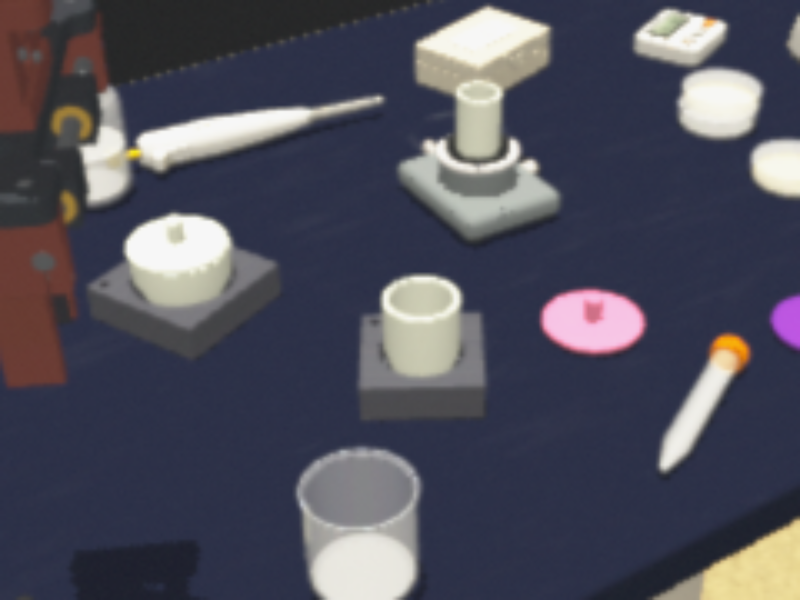

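The crop shows every piece in place: the lidded wide crucible at (180,260), the tall one at (422,325), the filter crucible at (478,120) and the beaker unmoved at (360,530). Measured heights agree once the camera offset is allowed for, so I'm handing in.

```bash
python3 -c "
from workcell import ticket
print(ticket.close_job())"
```

```text
the job is handed in; nothing more can be done
None
```

I handed the job in at about 27 s of the 109 s allowed: by my last camera check all four parts are in place and the beaker hasn't moved, but the hand-in returned no verdict.

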